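# Bring the red-capped bottle round on the locked reagent carousel

## Task

Bring the red-capped bottle on the carousel round to the yellow pointer on its foot: the hub knob is a sprung plunger that frees the lock, so grip it, press it down to its stop, and turn the carousel with the knob held down until the red-capped bottle stands right behind the pointer. Finish still gripping the knob, pressed to its stop and the carousel kept still with the bottle there; do not let go. All the bottles stay upright in their cups, and the other things on the bench stay where they are.

Things in the scene. Friction and masses are not known exactly. Their poses are not given: they have to be found in the camera images.
- carousel_base: Grey round foot of the carousel, fixed to the bench, 200 mm across, 18 mm high. Origin at the centre of its underside, on the carousel's vertical turning axis. A tongue with a yellow arrow stands out of its rim along the foot's own -x axis: that is the front.
- pointer (a point): Middle of the yellow arrow on the foot's tongue, 116 mm from the turning axis, 14 mm above the worktop.
- carousel (a joint): White turntable, 188 mm across, top 30 mm above the worktop, with six grey cups (47 mm outside, 41 mm inside, 36 mm high) 60 degrees apart on a circle of 68 mm radius; five hold bottles. Radians, 0 at the start, anticlockwise positive, range 6.28 either way. An index lock holds it at every 60 degrees, with 8 degrees of play, until the knob is pressed over 5.5 mm.
- hub_knob (a joint): Press of the hub knob in m: 0 up, 0.008 at its stop; it counts as at its stop beyond 0.006. Spring-loaded: 2 N for the first mm, then 8 to 12 N to the stop; springs back up when released. The knob cannot turn relative to the turntable.
- knob_top (a point): Centre of the top face of the hub knob: a black round fluted knob with an orange disc on top, 42 mm in diameter (44 mm over its flutes) and 35 mm tall, on the turning axis. Its top is 185 mm above the worktop when up, 177 mm when pressed; below it comes a grey column 30 mm thick. It can be gripped at any yaw. The tallest bottle top is at 128 mm.
- red_bottle: screw-cap dropper bottle, red cap, white body with a red band, 38 mm in diameter, 92 mm tall, standing loose in a cup of the turntable; origin at the centre of its underside, 30 mm above the worktop, z up. The one to bring to the front: at the start about 60 or 120 degrees away from the pointer, to either side.
- blue_front: screw-cap dropper bottle, blue cap, white body with a blue band, 38 mm in diameter, 98 mm tall, standing loose in a cup of the turntable; origin at the centre of its underside, 30 mm above the worktop, z up. In the cup nearest the pointer at the start.
- blue_bottle: screw-cap dropper bottle, blue cap, white body with a blue band, 38 mm in diameter, 98 mm tall, standing loose in a cup of the turntable; origin at the centre of its underside, 30 mm above the worktop, z up
- yellow_bottle: screw-cap dropper bottle, yellow cap, white body with a yellow band, 38 mm in diameter, 86 mm tall, standing loose in a cup of the turntable; origin at the centre of its underside, 30 mm above the worktop, z up
- yellow_spare: screw-cap dropper bottle, yellow cap, white body with a yellow band, 38 mm in diameter, 86 mm tall, standing loose in a cup of the turntable; origin at the centre of its underside, 30 mm above the worktop, z up
- clip_tray: Clear tray with steel clips, 112 x 162 x 30 mm, bystander on the left; origin at the centre of its underside.
- marker: White pen with blue cap, 13 x 132 x 13 mm, bystander at the front left; origin at the centre of its underside.
- petri_dish: Petri dish with lid, 92 mm across, 16 mm high, bystander on the right; origin at the centre of its underside.
- timer: White kitchen-type timer standing on edge, 25 x 62 x 62 mm, bystander at the back right; origin at the centre of its underside.
Mind the look-alikes: they are no part of the job. What is shaped like the yellow_spare but turquoise is not meant.

How it is judged:
By the outcome, as a careful person would: the job done as asked, in the order asked, and still so for the second after the job is handed in, while the arm keeps its last pose, push and grip.
It also fails if it takes over 48 s, if anything falls off the work surface, if the arm or the gripper's body presses on something with over 40 N, if the wrist force passes 120 N, or if a joint passes its speed limit or range.

## Robot

A 6-joint arm with a two-finger parallel gripper is mounted at the origin on a cart in front of the work surface, level with it; the furniture and walls round the work are solid. World frame = base frame: x ahead of the robot, y to its left, z up, the work surface at z = 0. Lengths are in m, angles in degrees, forces in N, time in s.
With the tool pointing down it reaches from about 0.4 to 0.825 m from the base axis. Payload 7 kg.
Tool frame: the origin (TCP) lies on the centre line of the jaws, within the pads' length; the fingertips stand 8 mm ahead of it and the grasp point (between the pads) lies 11 mm behind it; z points along the fingers, y is the line along which they close (so a half turn about z gives the same grasp; the last joint's range is limited). The gripper opens to 88 mm and grips with 3 to 60 N. Pads are 19 mm wide; open, the fingers measure 130 mm over their backs; the gripper's body (78 mm by 193 mm) begins 47 mm behind the grasp point.
Start: joints at [-52.592, 20.546, 0.682, 0, -70.136, -16.507], TCP at [0.241, -0.631, 0.235] pointing down, gripper open.
Joint ranges: [-176.03, 176.03], [-82.01, 121.73], [-58.28, 71.71], [-173.87, 95.51], [-174.79, -0.11], [-173.66, 173.66]. Speed limits (degrees/s): [136.94, 136.94, 172.46, 180, 180, 180].

## Interface

Orientations are given as [roll, pitch, yaw] about the fixed x, y, z axes, in that order (R = Rz(yaw) Ry(pitch) Rx(roll)).
In Python, from plant import r gives the robot as it stands.
- The arm moves only by the tool carry_out, never from a script. Its argument "targets" is a list of rows, each a list of 6 numbers: the shift along the tool's x, y, z scaled (see below), then the turn, a rotation vector about the tool's x, y, z scaled (see below). A call has 1 to 5 rows; each row shifts and turns the commanded pose from where the row before left it, along the tool's axes as they then stand; what a row does not reach is not made up. The controller multiplies each number of a shift by 0.5 m and each number of a turn by 60 degrees. A row lasts 1/8 s, in which the tool goes at most 62.5 mm and 10.7 degrees, less where a joint would pass 70% of its speed; a pose out of reach is approached as far as the arm can. A call with a number of a shift or a turn outside -1 to 1 is refused whole. A call with a gripper value outside its range is refused whole. "hand" is the opening, from 0 (shut) to 1 (fully open), set as the call begins (left out, the last holds). The fingers move at their own pace and stop on an object; "squeeze" is the grip in N (left out, the last holds). Time passes only in rows, so rows that do not move let the fingers close. It gives the time, the measured TCP pose, the force, the opening and the grip force at its end, in the units of the state.
- r.get_state(): the state, without advancing time (a new reading comes with each control period).
- r.capture(name): name is "scene" or "top"; returns the picture (384x512x3 uint8, red, green, blue); there is no depth.
- r.camera_info(name): a dict with "K" (3x3 intrinsics, pixels), "eye" and "attitude" of the camera in the world. Camera axes: x right, y down, z forward; pixel columns grow to the right and rows downward; lengths in m; the calibration is good to about 2 mm. A picture is of the moment at which its call begins. camera_info takes no time and is no camera call.
- r.close_job(): hands the job in; it is judged then, once.
The state is a dict: "time_s": time; "joints": joint angles; "qd": joint speeds; "joint_torque": joint torques, N m; "tcp_pos": TCP position; "eef_rot": TCP orientation; "contact_force": force on the tool from outside, world axes, zero at the start; "moment": the same for the moment, N m; "gripper_width": finger opening in m; "gripper_force": force on a finger pad.
Only numpy, scipy, OpenCV 4.12 (cv2) and the standard library are available. Lean on these libraries where they do the work, as an engineer would, in place of code of your own. Each camera call takes 0.05 s, during which the arm holds its last target. There are 200 camera calls.

## Working session

There is one attempt and no reset: what is moved stays moved. The work goes in short steps, Python scripts to look and compute and a tool call to move; the robot and the scene stay as the last step left them, time stands still between calls to the robot, and variables do not carry over. Pictures are saved under pics/ and viewed, at most 10 in all, crops included, and the job is handed in when it is done.

Besides the shell and the picture viewer there is one more tool, called after "Emit:" as name([rows], argument=value, ...), one row to a line, values as JSON. carry_out: Moves the arm, as the interface text tells. Its arguments: {"type":"object","properties":{"targets":{"type":"array","items":{"type":"array","items":{"type":"number","minimum":-1,"maximum":1}}},"hand":{"type":"number"},"squeeze":{"type":"number"}},"required":["targets"]}

```bash
mkdir -p pics; cat > h.py <<'E'
import numpy as np,cv2
from plant import r
def save(n,f):
    im=r.capture(n); cv2.imwrite(f,im[:,:,::-1]); return im
def ray(n,u,v,z):
    c=r.camera_info(n); K=np.array(c["K"]); A=np.array(c["attitude"]); e=np.array(c["eye"])
    d=A@np.linalg.solve(K,[u,v,1]); return e+d*(z-e[2])/d[2]
E
python3 - <<'E'
from h import *
for n in("scene","top"):
    im=save(n,f"pics/{n}0.png"); print(r.camera_info(n))
print(r.get_state())
E
```

```text
{'K': array([[489.63695211,   0.        , 248.7274678 ],
       [  0.        , 489.63695211, 198.27262232],
       [  0.        ,   0.        ,   1.        ]]), 'eye': array([-0.49683173, -0.70672688,  1.02181109]), 'attitude': array([-125.37390967,   -0.59089527,  -57.34027008])}
{'K': array([[457.66768646,   0.        , 252.93148519],
       [  0.        , 457.66768646, 191.11019757],
       [  0.        ,   0.        ,   1.        ]]), 'eye': array([ 0.46138366, -0.02859253,  1.43046153]), 'attitude': array([-1.76888837e+02, -1.71437099e-01, -9.02975678e+01])}
{'time_s': 0.1, 'joints': array([-5.25931469e+01,  2.05857867e+01,  6.38541840e-01, -1.81332478e-02,
       -7.01362668e+01, -1.65063777e+01]), 'qd': array([-0.02770807, -0.12949769,  0.14778856,  0.10664952,  0.0350218 ,
       -0.05388903]), 'joint_torque': array([-4.57777533e-04, -5.84163988e+01,  2.93755835e+01,  7.01553404e+00,
        1.02337101e-02, -6.09327731e-05]), 'tcp_pos': array([ 0.24061782, -0.63019102,  0.2337289 ]), 'eef_rot': array([ 1.79915086e+02, -7.38483225e-03, -1.59105693e+02]), 'contact_force': array([-0.31225519,  0.07484642, -0.90033343]), 'moment': array([-0.0408598 , -0.02835775, -0.02333302]), 'gripper_force': 0.0, 'gripper_width': 0.08751629111749207}
```

View pics/scene0.png

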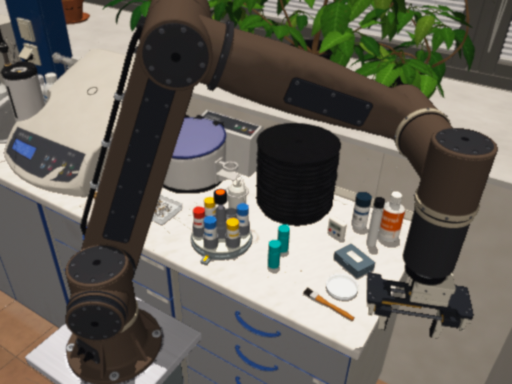

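View pics/top0.png

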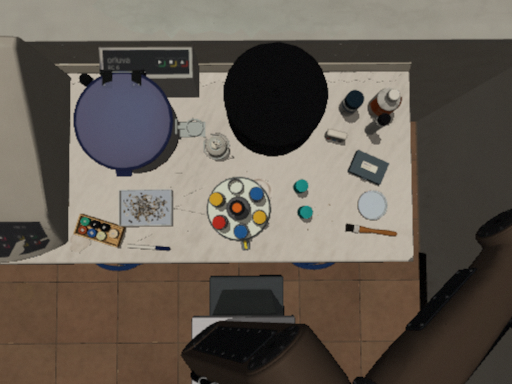

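The scene view shows the carousel at about (222,230). In the top view its knob is at (238,208), the red cap at (220,222), the front blue cap at (241,231), the pointer at (246,245) and the empty cup at (236,187).

Things that could be taken for the red bottle (top view): red cap (220,222), orange knob disc (238,208), red dot in the wooden box (~(85,230)), and the white/red bottle at the back (385,103). By the description it is the cap at (220,222).

```bash
python3 - <<'E'
import re
s=open('h.py').read()
s=s.replace('A=np.array(c["attitude"])','A=R.from_euler("xyz",c["attitude"],degrees=True).as_matrix()').replace('import numpy','from scipy.spatial.transform import Rotation as R\nimport numpy',1)
s+='''
def blobs(im,lo,hi,box,wrap=False):
    x0,y0,x1,y1=box
    h=cv2.cvtColor(im,cv2.COLOR_RGB2HSV)[y0:y1,x0:x1]
    m=cv2.inRange(h,lo,hi)
    if wrap: m|=cv2.inRange(h,(170,lo[1],lo[2]),(180,255,255))
    n,l,st,c=cv2.connectedComponentsWithStats(m)
    return [(c[i]+[x0,y0],st[i,4]) for i in range(1,n) if st[i,4]>=8]
'''
open('h.py','w').write(s)
E
python3 - <<'E'
from h import *
im=cv2.imread('pics/top0.png')[:,:,::-1].copy(); B=(195,165,285,258)
S=cv2.imread('pics/scene0.png')[:,:,::-1].copy(); C=(180,180,265,270)
for k,lo,hi,w in(("red",(0,150,80),(4,255,255),True),("orange",(5,170,80),(16,255,255),False),("yel",(17,140,80),(32,255,255),False),("blue",(100,120,60),(122,255,255),False)):
    print(k)
    for c,a in blobs(im,lo,hi,B,w): print(' top',c.round(1),a,[ray("top",*c,z)[:2].round(4) for z in(.185,.125,.014)])
    for c,a in blobs(S,lo,hi,C,w): print(' scene',c.round(1),a,[ray("scene",*c,z)[:2].round(4) for z in(.185,.122,.014)])
x=np.hstack([cv2.resize(im[165:258,195:285],(540,558),interpolation=2)])
cv2.imwrite('pics/crop.png',x[:,:,::-1])
E
```

```text
red
 top [218.7 222.1] 132 [array([0.4453, 0.0608]), array([0.4446, 0.0651]), array([0.4431, 0.0731])]
 scene [198.6 212.1] 111 [array([0.3649, 0.004 ]), array([0.4298, 0.0575]), array([0.541 , 0.1493])]
orange
 top [236.5 207.3] 83 [array([0.4852, 0.0124]), array([0.4864, 0.0143]), array([0.4885, 0.018 ])]
 scene [219.9 191.9] 45 [array([0.4801, 0.012 ]), array([0.5536, 0.0662]), array([0.6797, 0.1589])]
yel
 top [215.9 198.8] 135 [array([0.5087, 0.0683]), array([0.511, 0.073]), array([0.5152, 0.0816])]
 top [259.2 216.9] 135 [array([ 0.4587, -0.0494]), array([ 0.4586, -0.0504]), array([ 0.4584, -0.0522])]
 top [245.2 244.3] 19 [array([ 0.385 , -0.0109]), array([ 0.3813, -0.01  ]), array([ 0.3745, -0.0084])]
 scene [209.3 202. ] 106 [array([0.4211, 0.008 ]), array([0.4902, 0.0618]), array([0.6087, 0.154 ])]
 scene [232.3 223.6] 146 [array([ 0.3738, -0.1052]), array([ 0.4393, -0.0599]), array([0.5517, 0.0177])]
 scene [233.3 235.1] 12 [array([ 0.3347, -0.1352]), array([ 0.3973, -0.0922]), array([ 0.5046, -0.0184])]
 scene [205.5 257.6] 20 [array([ 0.2228, -0.1264]), array([ 0.277 , -0.0827]), array([ 0.3698, -0.0078])]
blue
 top [256.1 193.5] 130 [array([ 0.5225, -0.0412]), array([ 0.5255, -0.0418]), array([ 0.5309, -0.043 ])]
 top [240.4 231.2] 135 [array([0.4202, 0.002 ]), array([0.4182, 0.0034]), array([0.4146, 0.0062])]
 scene [242.2 209. ] 120 [array([ 0.4449, -0.0909]), array([ 0.5158, -0.0446]), array([0.6374, 0.0349])]
 scene [209.9 221.7] 145 [array([ 0.3468, -0.0487]), array([0.4103, 0.0008]), array([0.5192, 0.0858])]
```

View pics/crop.png

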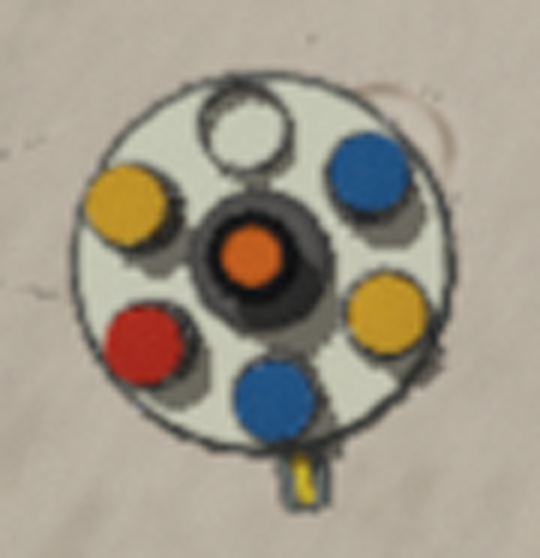

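The crop shows the red cap at (145,345) with blue in front, the pointer at (303,480) and the knob in the middle, so the choice is confirmed. The centre is about (0.485, 0.012). Red stands at 127° and the pointer at 190°, so the turn is about +63° anticlockwise. Next I travel to above the knob.

Emit:
carry_out([
  [-0.06, 0.068, 0, 0, 0, 0],
  [-0.06, 0.068, 0, 0, 0, 0],
  [-0.06, 0.068, 0, 0, 0, 0],
  [-0.06, 0.068, 0, 0, 0, 0],
  [-0.06, 0.068, 0, 0, 0, 0],
], hand=1)

```text
time_s: 0.72
tcp_pos: [0.3205, -0.4168, 0.2343]
eef_rot: [180.0, -0.0, -159.1]
contact_force: [0.5, -0.1, -0.3]
gripper_width: 0.0875
gripper_force: 0.0
```

Emit:
carry_out([
  [-0.06, 0.068, 0, 0, 0, 0],
  [-0.06, 0.068, 0, 0, 0, 0],
  [-0.06, 0.068, 0, 0, 0, 0],
  [-0.06, 0.068, 0, 0, 0, 0],
  [-0.06, 0.068, 0, 0, 0, 0],
])

```text
time_s: 1.35
tcp_pos: [0.3998, -0.2045, 0.2345]
eef_rot: [180.0, 0.0, -159.1]
contact_force: [0.9, 0.1, -0.4]
gripper_width: 0.088
gripper_force: 0.0
```

Emit:
carry_out([
  [-0.06, 0.068, 0, 0, 0, 0],
  [-0.06, 0.068, 0, 0, 0, 0],
  [-0.06, 0.068, 0, 0, 0, 0],
  [-0.06, 0.068, 0, 0, 0, 0],
  [0, 0, 0, 0, 0, 0],
])

```text
time_s: 1.98
tcp_pos: [0.464, -0.0338, 0.2342]
eef_rot: [180.0, -0.0, -158.9]
contact_force: [1.2, 0.2, 0.0]
gripper_width: 0.0877
gripper_force: 0.0
```

Emit:
carry_out([
  [-0.036, 0.035, 0, 0, 0, 0],
  [-0.035, 0.036, 0, 0, 0, 0],
  [0, 0, 0, 0, 0, 0],
  [0, 0, 0, 0, 0, 0],
])

```text
time_s: 2.48
tcp_pos: [0.4833, 0.0092, 0.2343]
eef_rot: [180.0, -0.0, -159.1]
contact_force: [-0.9, -0.1, -0.5]
gripper_width: 0.0877
gripper_force: 0.0
```

```bash
python3 - <<'E'
from h import *
im=save("scene","pics/s1.png"); t=save("top","pics/t1.png")
print(r.get_state()["tcp_pos"])
a=cv2.resize(im[130:280,150:300],(580,580),interpolation=2)
cv2.imwrite("pics/c1.png",a[:,:,::-1])
E
```

```text
[0.48339188 0.00901957 0.23450518]
```

View pics/c1.png

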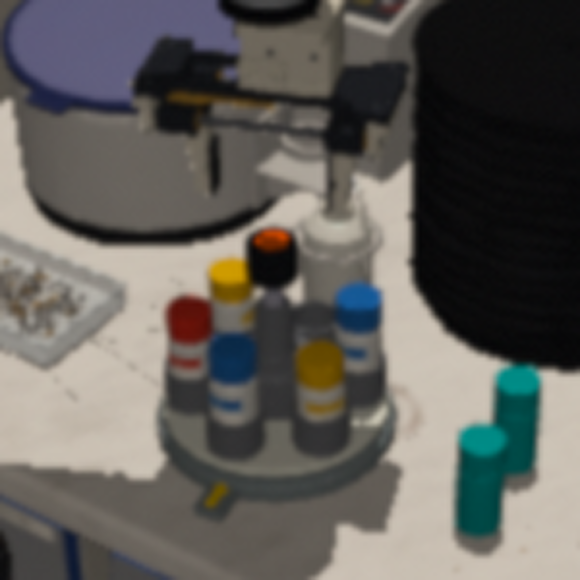

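The crop shows the open fingers straddling the line above the knob (272,245), clear of the bottles. Next: small correction, descend and grip gently.

Emit:
carry_out([
  [-0.004, 0.005, 0.03, 0, 0, 0],
  [0, 0, 0.04, 0, 0, 0],
  [0, 0, 0.04, 0, 0, 0],
  [0, 0, 0.04, 0, 0, 0],
  [0, 0, 0, 0, 0, 0],
])

```text
time_s: 3.2
tcp_pos: [0.4833, 0.0122, 0.1576]
eef_rot: [180.0, -0.2, -159.1]
contact_force: [0.3, -0.7, 0.4]
gripper_width: 0.0879
gripper_force: 0.0
```

Emit:
carry_out([
  [0, 0, 0, 0, 0, 0],
  [0, 0, 0, 0, 0, 0],
  [0, 0, 0, 0, 0, 0],
  [0, 0, 0, 0, 0, 0],
], hand=0.4, squeeze=10)

```text
time_s: 3.7
tcp_pos: [0.4849, 0.0129, 0.1599]
eef_rot: [180.0, 0.0, -159.1]
contact_force: [-0.1, 0.3, 0.1]
gripper_width: 0.0532
gripper_force: 0.0
```

Emit:
carry_out([
  [0, 0, 0, 0, 0, 0],
  [0, 0, 0, 0, 0, 0],
  [0, 0, 0, 0, 0, 0],
  [0, 0, 0, 0, 0, 0],
])

```text
time_s: 4.2
tcp_pos: [0.4849, 0.0128, 0.1597]
eef_rot: [-180.0, 0.0, -159.1]
contact_force: [0.6, -0.5, 1.6]
gripper_width: 0.0415
gripper_force: 10.0
```

Gripped, well centred. Firm up the grip and press gradually.

Emit:
carry_out([
  [0, 0, 0, 0, 0, 0],
  [0, 0, 0, 0, 0, 0],
  [0, 0, 0.004, 0, 0, 0],
  [0, 0, 0.004, 0, 0, 0],
  [0, 0, 0, 0, 0, 0],
], hand=0, squeeze=45)

```text
time_s: 4.82
tcp_pos: [0.4849, 0.0128, 0.156]
eef_rot: [-180.0, 0.0, -159.1]
contact_force: [-2.8, -0.7, 8.2]
gripper_width: 0.0415
gripper_force: 45.0
```

Emit:
carry_out([
  [0, 0, 0.004, 0, 0, 0],
  [0, 0, 0.003, 0, 0, 0],
  [0, 0, 0, 0, 0, 0],
  [0, 0, 0, 0, 0, 0],
])

```text
time_s: 5.32
tcp_pos: [0.4849, 0.0128, 0.1528]
eef_rot: [-180.0, 0.0, -159.1]
contact_force: [-3.7, -0.1, 9.9]
gripper_width: 0.0414
gripper_force: 45.0
```

Emit:
carry_out([
  [0, 0, 0.003, 0, 0, 0],
  [0, 0, 0.002, 0, 0, 0],
  [0, 0, 0, 0, 0, 0],
  [0, 0, 0, 0, 0, 0],
])

```text
time_s: 5.82
tcp_pos: [0.485, 0.0128, 0.1515]
eef_rot: [-180.0, 0.1, -159.1]
contact_force: [-7.9, 0.7, 21.5]
gripper_width: 0.0413
gripper_force: 45.0
```

Stop reached (8.2 mm, force rising). Turn anticlockwise.

Emit:
carry_out([
  [0, 0, 0, 0, 0, -0.05],
  [0, 0, 0, 0, 0, -0.1],
  [0, 0, 0, 0, 0, -0.1],
  [0, 0, 0, 0, 0, -0.1],
  [0, 0, 0, 0, 0, 0],
])

```text
time_s: 6.45
tcp_pos: [0.485, 0.0129, 0.1515]
eef_rot: [-180.0, 0.0, -138.0]
contact_force: [-8.0, 1.2, 20.5]
gripper_width: 0.041
gripper_force: 45.0
```

```bash
cat > m.py <<'E'
from h import *
import sys
S=save("scene",f"pics/s{sys.argv[1]}.png"); im=save("top",f"pics/t{sys.argv[1]}.png")
s=r.get_state(); print({k:np.round(s[k],4) for k in("tcp_pos","eef_rot","contact_force","moment","time_s")})
for k,lo,hi,w,zt in(("red",(0,150,60),(4,255,255),True,.122),("yel",(17,140,60),(32,255,255),False,.116),("blue",(100,120,50),(122,255,255),False,.128)):
  for n,I,b in(("top",im,(195,165,285,258)),("scene",S,(180,180,265,270))):
    for c,a in blobs(I,lo,hi,b,w):
      p=ray(n,*c,zt)[:2]; d=p-[.485,.0117]; print(k,n,c.round(1),a,p.round(4),round(np.degrees(np.arctan2(d[1],d[0]))%360,1))
E
python3 m.py 2
```

```text
{'tcp_pos': array([0.4849, 0.0129, 0.1515]), 'eef_rot': array([-1.799568e+02,  5.000000e-02, -1.380558e+02]), 'contact_force': array([-8.9664,  1.9255, 22.4134]), 'moment': array([0.4863, 3.3607, 0.0424]), 'time_s': np.float64(6.55)}
red top [226.7 232.8] 10 [0.4139 0.0425] 156.6
red scene [200.  217.2] 107 [0.4117 0.0385] 159.9
yel top [261.8 209.1] 107 [ 0.481  -0.0582] 266.8
yel top [245.  244.4] 21 [ 0.3804 -0.0096] 191.5
yel scene [208.2 182.2] 23 [0.5856 0.1372] 51.3
yel scene [203.3 205.2] 111 [0.4724 0.0724] 101.7
yel scene [238.5 220.7] 126 [ 0.4675 -0.0632] 256.9
yel scene [240.4 231.3] 11 [ 0.4289 -0.0955] 242.4
yel scene [205.6 257.6] 21 [ 0.2822 -0.0787] 204.0
blue top [248.8 229. ] 110 [ 0.4245 -0.0207] 208.2
blue scene [240.4 204.5] 111 [ 0.5259 -0.0314] 313.5
blue scene [217.6 223.3] 136 [ 0.4106 -0.0274] 207.7
```

The carousel follows one-to-one (blue 187→208°). Remaining: about 42°.

Emit:
carry_out([
  [0, 0, 0, 0, 0, -0.1],
  [0, 0, 0, 0, 0, -0.1],
  [0, 0, 0, 0, 0, -0.1],
  [0, 0, 0, 0, 0, -0.1],
  [0, 0, 0, 0, 0, -0.1],
])

```text
time_s: 7.18
tcp_pos: [0.4848, 0.0129, 0.1515]
eef_rot: [-180.0, 0.0, -107.9]
contact_force: [-9.0, 1.3, 22.1]
gripper_width: 0.0414
gripper_force: 45.0
```

Emit:
carry_out([
  [0, 0, 0, 0, 0, -0.1],
  [0, 0, 0, 0, 0, -0.07],
  [0, 0, 0, 0, 0, -0.03],
  [0, 0, 0, 0, 0, 0],
  [0, 0, 0, 0, 0, 0],
])

```text
time_s: 7.8
tcp_pos: [0.4848, 0.0129, 0.1515]
eef_rot: [-180.0, 0.0, -96.1]
contact_force: [-9.7, 0.7, 23.3]
gripper_width: 0.0414
gripper_force: 45.0
```

```bash
python3 m.py 3; python3 -c "
import cv2
a=cv2.imread('pics/s3.png')[160:280,160:280];b=cv2.imread('pics/t3.png')[165:258,192:285]
cv2.imwrite('pics/c3.png',cv2.hconcat([cv2.resize(i,(400,400),interpolation=2) for i in(a,b)]))"
```

```text
{'tcp_pos': array([0.4847, 0.0129, 0.1515]), 'eef_rot': array([-1.799586e+02,  4.300000e-03, -9.605350e+01]), 'contact_force': array([-9.3461,  2.6715, 22.4946]), 'moment': array([0.6689, 3.9337, 0.0573]), 'time_s': np.float64(7.9)}
red top [238.  230.6] 21 [0.4199 0.0103] 181.3
red top [246.6 231.9] 10 [ 0.4162 -0.0142] 200.6
red scene [210.7 223.9] 130 [ 0.4032 -0.0074] 193.1
red scene [210.3 235.4] 9 [ 0.3597 -0.0381] 201.7
yel top [257.  192.2] 89 [ 0.5296 -0.0446] 308.4
yel top [245.3 246.4] 9 [ 0.3746 -0.0104] 191.3
yel scene [242.2 211.2] 109 [ 0.5132 -0.0465] 295.9
yel scene [198.7 214.3] 123 [0.4274 0.0557] 142.7
yel scene [205.6 257.6] 21 [ 0.2822 -0.0787] 204.0
blue top [260.1 215.7] 125 [ 0.4622 -0.0528] 250.5
blue scene [231.5 199.5] 52 [0.5324 0.0063] 353.6
blue scene [233.  220.8] 134 [ 0.4454 -0.0586] 240.6
blue scene [232.5 232.9] 8 [ 0.3982 -0.0887] 229.2
```

View pics/c3.png

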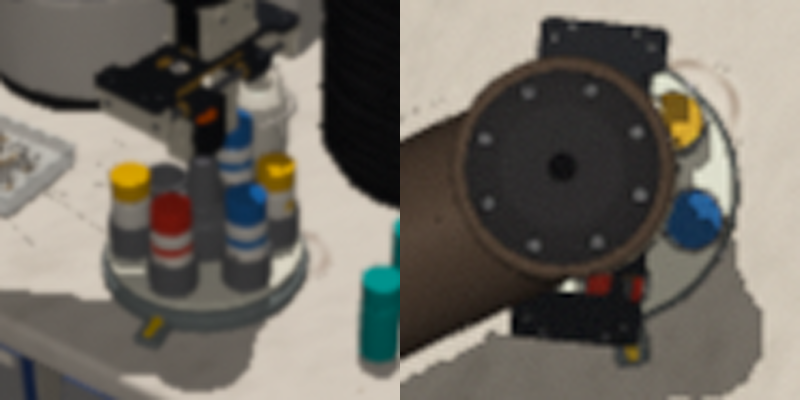

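The picture shows the red bottle (172,220 left crop) right behind the yellow arrow (152,327), with all bottles upright. Red is at about 190.5° and the pointer at 190.3°. The knob is held at its stop (22 N against a 12 N spring), so I let it settle and hand in.

Emit:
carry_out([
  [0, 0, 0, 0, 0, 0],
  [0, 0, 0, 0, 0, 0],
  [0, 0, 0, 0, 0, 0],
  [0, 0, 0, 0, 0, 0],
])

```text
time_s: 8.4
tcp_pos: [0.4847, 0.0129, 0.1515]
eef_rot: [-180.0, 0.0, -96.1]
contact_force: [-9.5, 1.4, 23.3]
gripper_width: 0.0417
gripper_force: 45.0
```

```bash
python3 -c "
from h import *
s=r.get_state();print(s['tcp_pos'],s['eef_rot'],s['contact_force']);print(r.close_job())"
```

```text
[0.48473094 0.01290977 0.15146403] [-1.79958201e+02  4.00981377e-03 -9.60539905e+01] [-9.51785897  1.35984807 23.26157358]
the job is handed in; nothing more can be done
None
```

The job is handed in at 8.4 s: by the camera measurements the red-capped bottle stands right behind the yellow pointer (about 190.5° against 190.3°), with the knob still gripped at 45 N, pressed to its stop and held still.

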